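# Cover the vacuum chamber and hold its spring-return valve open

## Robot

A 7-joint arm with a two-finger parallel gripper is mounted at the origin on the work surface. World frame = base frame: x ahead of the robot, y to its left, z up, the work surface at z = 0. Lengths are in mm, angles in rad, forces in N, time in s.
With the tool pointing down it reaches from about 400 to 850 mm from the base axis. Payload 4.4 kg.
Tool frame: the origin (TCP) lies midway between the tips of the shut fingers; the grasp point (between the pads) lies 19 mm behind it; z points along the fingers, y is the direction in which the jaws open and shut (so a half turn about z gives the same grasp; the last joint's range is limited). The gripper opens to 94 mm and grips with 3 to 60 N. Pads are 16 mm wide; open, the fingers measure 119 mm over their backs; the gripper's body (75 mm by 177 mm) begins 78 mm behind the grasp point.
Start: joints at [-1.309, 0.628, 0.038, 1.517, -0.027, 0.996, -0.02], TCP at [209.25, 615.412, 205.478] pointing down, gripper open.
Joint ranges: [-3.06, 3.06], [-0.37, 2.12], [-1.25, 1.32], [0.18, 2.47], [-1.1, 4.24], [0.23, 1.98], [-2.94, 2.94]. Speed limits (rad/s): [2.57, 2.57, 3.14, 3.14, 3.14, 3.14, 3.14].

## Interface

Orientations are given as [roll, pitch, yaw] about the fixed x, y, z axes, in that order (R = Rz(yaw) Ry(pitch) Rx(roll)).
In Python, from workcell import ctrl gives the robot as it stands.
- The arm moves only by the tool apply_moves, never from a script. Its argument "moves" is a list of rows, each an object with "fingers": the opening, from 0 (shut) to 1 (fully open); "travel": the shift along the tool's x, y, z in m, a list of three; "turn": the turn about the tool's z in rad. A call has 1 to 5 rows; each row is the pose to reach, as a shift and turn from the pose measured when the call began, along the tool's axes at that moment; what a row does not reach only later rows make up. A row lasts 1/10 s, in which the tool goes at most 50 mm and 8.59 degrees, less where a joint would pass 70% of its speed; a pose out of reach is approached as far as the arm can. A call with a gripper value outside its range is refused whole. The fingers move at their own pace and stop on an object; "squeeze" is the grip in N (left out, the last holds). Time passes only in rows, so rows that repeat a pose let the fingers close. It gives the time, the measured TCP pose, the force and the opening at its end, in the units of the state.
- ctrl.sense(): the state, without advancing time (a new reading comes with each control period).
- ctrl.snapshot(name): name is "scene" or "top"; returns (picture, depth): 480x640x3 uint8, blue, green, red; 480x640 float32, mm along the optical axis (not along the pixel's ray), 0 where there is no reading.
- ctrl.camera_params(name): a dict with "fx", "fy", "cx", "cy" (pixels), "extrinsics" (4x4, takes a point from world to camera coordinates). Camera axes: x right, y down, z forward; pixel columns grow to the right and rows downward; lengths in mm; the calibration is good to about 2 mm. A picture is of the moment at which its call begins. camera_params takes no time and is no camera call.
- ctrl.hand_in(): hands the job in, once; it reports no verdict.
The state is a dict: "time_s": time; "joint_positions": joint angles; "qd": joint speeds; "joint_efforts": joint torques, N m; "position": TCP position; "ee_rot": TCP orientation; "contact_force": force on the tool from outside, world axes, zero at the start; "ft_torque": the same for the moment, N m; "finger_gap": opening from 0.0 (shut) to 1.0 (fully open).
Only numpy, scipy, OpenCV 4.12 (cv2) and the standard library are available. Lean on these libraries where they do the work, as an engineer would, in place of code of your own. Each camera call takes 0.05 s, during which the arm holds its last target.

## Task

A plaster model stands in the vacuum chamber, ready to have the air drawn out of it. Lift the pale see-through lid by its knob off the cork board and set it (do not drop it) on the chamber so that it sits fully seated and level, and let go of it; only then swing the red spring-return valve lever from shut, across the pipe, a quarter turn round to its open stop, in line with the pipe. The lever springs shut if released, so finish while your gripper is still holding it against the open stop, with the lid still seated and the tools and offcuts on the bench left where they lie.

Things in the scene. Friction and masses are not known exactly. Their poses are not given: they have to be found in the camera images.
- vacuum_set: Vacuum set, fixed, on a plywood board 18 mm thick (x -120 to 120, y -105 to 450 mm). Origin on the bench under the chamber's axis, z up. Round steel chamber, outer radius 82, bore 74 mm, black rubber rim at z = 143 mm; the plaster model inside ends at z = 104 mm. A pipe (radius 8.5 mm, z = 95 mm) runs from it along +y through a ball valve. A gauge on its front wall reaches x = -130 mm, z = 111 mm.
- chamber_rim (a point): Centre of the chamber's mouth, in the plane of its rim, 143 mm above the bench; axes as the vacuum set.
- lid: Loose pale see-through plastic lid, about 0.4 kg, right way up on the cork board. Origin at the centre of its underside, z up. Below, a locating step of radius 71 mm (68 at its foot), z = 0 to 6 mm, drops into the chamber's bore; the disc above it, radius 88 mm, z = 6 to 18 mm, rests on the rim; a black upright cylindrical knob, 30 mm in diameter, stands at the centre, z = 18 to 56 mm.
- lid_seat (a point): Point on the lid's axis in the plane of the disc's underside (6 mm above the lid's origin): it coincides with point chamber_rim when the lid is seated.
- lid_knob (a point): Point on the knob's axis, 22 mm above the disc's top face and 16 mm below the knob's top: where to grip it.
- valve_lever (a joint): Lever angle, rad: 0 shut (lever points along the set's -x, across the pipe), growing clockwise seen from above to the stop at 1.571, open (lever along the set's +y, above the pipe, towards the pump). A spring always drives it shut: 0.5 N m when shut, rising to 1.15 N m at the open stop (6 to 14 N at the grip). It does not stay by itself.
- lever_pivot (a point): On the lever's vertical pivot axis, at the lever's height, 156 mm above the bench; fixed to the vacuum set at x = 0, y = 150 mm.
- lever_grip (a point): Middle of the lever's red sleeve, 82 mm from the pivot, 156 mm above the bench; moves with the lever, its own -x points to the lever's end. Sleeve: 22 mm wide, 12 mm thick (upright), from 44 to 116 mm from the pivot. Free below: the pipe's top is at 104 mm, and the valve's stem and spring stay within 23 mm of the pivot axis.
- pump_top (a point): Middle of the carrying handle of the grey and green pump, 178 mm above the bench, at the set's x = 0, y = 375 mm. The pump spans x -92 to 112 mm, y 315 to 435 mm and is 140 mm high without the handle. Keep clear.
- lid_board: Square cork board, 210 mm by 210 mm, 12 mm thick, fixed, on which the lid lies at the start. Origin at the centre of its underside.
- rasp: Rasp lying on the bench, about 290 mm long, 22 mm wide and high, dark steel with a wooden handle. Leave alone. Origin underneath, at mid-length.
- plaster_offcut: White plaster lump, about 90 by 62 by 55 mm. Leave alone. Origin at the centre of its underside.
- pine_batten: Pale wooden batten, 150 by 38 by 22 mm. Leave alone. Origin at the centre of its underside.
- hacksaw: Hacksaw lying flat, about 370 by 115 mm, 22 mm high, red frame and black handle. Leave alone. Origin at the middle of its blade, on the bench.
Mind the look-alikes: they are no part of the job. Leave any green or turquoise look-alike of the lid alone.

How it is judged:
By the outcome, as a careful person would: the job done as asked, in the order asked, and still so for the second after the job is handed in, while the arm keeps its last pose, push and grip.
It also fails if it takes over 58 s, if anything falls off the work surface, if the arm or the gripper's body presses on something with over 40 N, if the wrist force passes 120 N, or if a joint passes its speed limit or range.

## Working session

There is one attempt and no reset: what is moved stays moved. The work goes in short steps, Python scripts to look and compute and a tool call to move; the robot and the scene stay as the last step left them, time stands still between calls to the robot, and variables do not carry over. Pictures are saved under pics/ and viewed, and the job is handed in when it is done.

Besides the shell and the picture viewer there is one more tool, called after ">>>" by a JSON object that holds its "name" and its "arguments". apply_moves: Moves the arm, as the interface text tells. Its arguments: {"type":"object","properties":{"moves":{"type":"array","items":{"type":"object","properties":{"fingers":{"type":"number"},"travel":{"type":"array","items":{"type":"number"}},"turn":{"type":"number"}}}},"squeeze":{"type":"number"}},"required":["moves"]}

```bash
mkdir -p pics; ls; python3 - <<'E'
from workcell import ctrl
import cv2,numpy as np
print(ctrl.sense())
for n in("scene","top"):
    p,d=ctrl.snapshot(n); cv2.imwrite(f"pics/{n}0.png",p); np.save(f"pics/{n}0.npy",d)
    c=ctrl.camera_params(n); print(n,c)
E
```

```text
pics
{'time_s': 0.0, 'joint_positions': array([-1.3088105 ,  0.62930598,  0.03844665,  1.51830391, -0.02700108,
        0.99626584, -0.02002458]), 'qd': array([-3.28831760e-05,  3.01772229e-04, -1.06859763e-03,  2.55567652e-04,
        1.77100979e-03,  1.04231442e-03, -3.59059618e-05]), 'joint_efforts': array([ 5.57425101e-04, -5.49727893e+01,  1.14378165e+00, -1.86635202e+01,
       -5.21251594e-02,  2.36418319e-02,  1.73450171e-04]), 'position': array([209.03979173, 614.81484559, 204.60069456]), 'ee_rot': array([-3.13982776e+00,  2.15358855e-05,  2.81377933e+00]), 'contact_force': array([-0.05017189, -0.86215936, -0.40063615]), 'ft_torque': array([ 0.02599675, -0.005609  , -0.00013436]), 'finger_gap': 1.0039620427192273}
scene {'fx': 481.59977921384854, 'fy': 481.59977921384854, 'cx': 314.44302941893363, 'cy': 241.15465783722345, 'extrinsics': array([[-3.65162478e-01,  9.30941635e-01, -2.00936146e-03,
         2.43928744e+02],
       [ 6.20395415e-01,  2.41740111e-01, -7.46104046e-01,
        -2.34872343e+02],
       [-6.94093577e-01, -2.73695801e-01, -6.65826340e-01,
         1.58455778e+03],
       [ 0.00000000e+00,  0.00000000e+00,  0.00000000e+00,
         1.00000000e+00]])}
top {'fx': 598.8699616045781, 'fy': 598.8699616045781, 'cx': 314.959429556024, 'cy': 235.78105613301338, 'extrinsics': array([[-3.40365966e-03, -9.99993828e-01,  8.71329923e-04,
        -6.63747897e+01],
       [-9.87162196e-01,  3.22084263e-03, -1.59688527e-01,
         5.45299987e+02],
       [ 1.59684735e-01, -1.40366936e-03, -9.87167065e-01,
         1.43276965e+03],
       [ 0.00000000e+00,  0.00000000e+00,  0.00000000e+00,
         1.00000000e+00]])}
```

View pics/scene0.png

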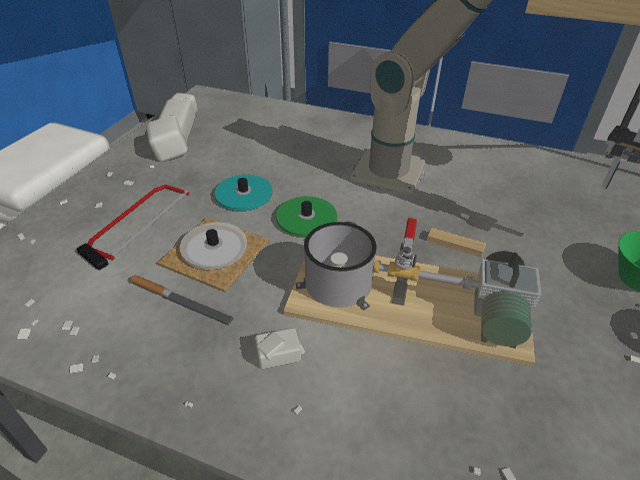

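View pics/top0.png

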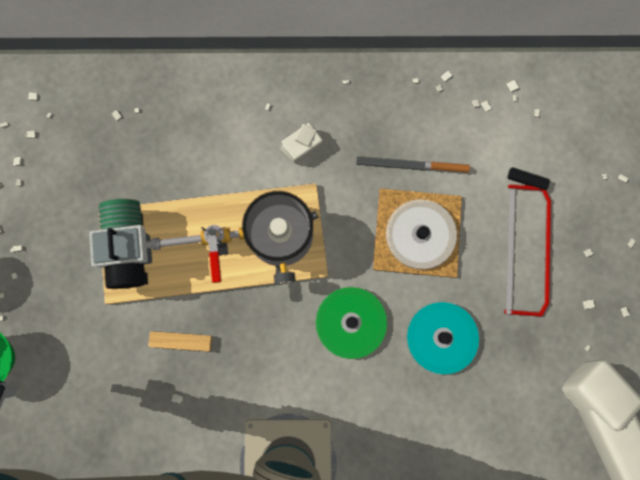

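Candidates for the lid: pale one on the cork at top (423,233) / scene (212,240); look-alikes are the green disc (351,322) and the turquoise disc (444,338). I choose the pale one on the cork. Next I measure it and check it in a crop.

```bash
cat > h.py <<'E'
import numpy as np,cv2
from scipy.optimize import least_squares
def cloud(d,c):
    v,u=np.mgrid[:480,:640].astype(float)
    P=np.stack([(u-c['cx'])/c['fx']*d,(v-c['cy'])/c['fy']*d,d],-1)
    E=c['extrinsics']; return (P-E[:3,3])@E[:3,:3]
def proj(X,c):
    E=c['extrinsics'];q=np.atleast_2d(X)@E[:3,:3].T+E[:3,3]
    return np.c_[c['fx']*q[:,0]/q[:,2]+c['cx'],c['fy']*q[:,1]/q[:,2]+c['cy']]
def onplane(uv,z,c):
    E=c['extrinsics'];R=E[:3,:3];o=-R.T@E[:3,3]
    uv=np.atleast_2d(uv).astype(float)
    r=np.c_[(uv[:,0]-c['cx'])/c['fx'],(uv[:,1]-c['cy'])/c['fy'],np.ones(len(uv))]@R
    return o+r*((z-o[2])/r[:,2])[:,None]
def circ(P):
    f=lambda p:np.hypot(P[:,0]-p[0],P[:,1]-p[1])-p[2]
    m=P.mean(0); s=least_squares(f,[m[0],m[1],50],loss='soft_l1',f_scale=2); return s.x,np.std(f(s.x))
E
python3 - <<'E'
from workcell import ctrl
from h import *
for n in("top","scene"):
    c=ctrl.camera_params(n); d=np.load(f"pics/{n}0.npy"); im=cv2.imread(f"pics/{n}0.png"); W=cloud(d,c)
    hsv=cv2.cvtColor(im,cv2.COLOR_BGR2HSV); ok=d>0
    b=(slice(205,262),slice(395,452)) if n=="top" else (slice(215,275),slice(175,252))
    w=W[b].reshape(-1,3); g=hsv[b][...,2].reshape(-1)
    k=w[(g<70)&(w[:,2]>45)]; 
    print(n,"knob dark",len(k),np.percentile(k[:,2],[5,50,95]) if len(k) else 0)
    t=k[k[:,2]>62]; print(" knobtop mean",t.mean(0),np.ptp(t,0), (t.min(0)+t.max(0))/2)
    l=w[(w[:,2]>22)&(w[:,2]<40)]; print(" lid disc pts",len(l),np.median(l,0),l.min(0),l.max(0))
    b=(slice(180,275),slice(230,330)) if n=="top" else (slice(215,310),slice(295,385))
    w=W[b].reshape(-1,3); r=w[(w[:,2]>137)&(w[:,2]<150)]
    print(" rim",len(r),np.median(r[:,2]),(r.min(0)+r.max(0))/2,np.ptp(r,0),circ(r))
    b=(slice(200,300),slice(180,240)) if n=="top" else (slice(205,290),slice(385,430))
    h=hsv[b];m=((h[...,0]<8)|(h[...,0]>172))&(h[...,1]>150)&(h[...,2]>80)
    q=W[b][m]; q=q[(q[:,2]>145)&(q[:,2]<175)]; print(" lever",len(q),q.mean(0),np.median(q[:,2]),q.min(0),q.max(0))
    r=cv2.fitLine(q[:,:2].astype(np.float32),cv2.DIST_HUBER,0,.01,.01).ravel(); print("  line",r,np.arctan2(r[1],r[0]))
im=cv2.imread("pics/top0.png"); a=im[175:300,365:475]; e=im[175:300,180:330]
cv2.imwrite("pics/crop1.png",np.hstack([cv2.resize(a,None,fx=3,fy=3),cv2.resize(e,None,fx=3,fy=3)]))
E
```

```text
top knob dark 115 [50.38124977 66.99082709 72.46433709]
 knobtop mean [ 548.59690185 -328.1279164    82.31131574] [ 255.29631162  278.48519086 1439.4074349 ] [ 436.9303293  -205.36216605  781.8152818 ]
 lid disc pts 2939 [ 551.70427402 -335.08366882   30.59618009] [ 482.30102423 -409.52753294   22.12196567] [ 626.06681012 -265.18448991   39.89024112]
 rim 889 143.33660342779788 [555.3955286   20.52691046 143.45294512] [165.40858054 163.77967992  12.88395037] (array([554.86319252,  19.79657757,  77.62380137]), np.float64(2.932539924883678))
 lever 258 [457.21816008 157.84000121 162.09526396] 161.99476785046988 [423.99104601 145.47450399 154.24745913] [490.01169484 172.27593297 169.42471384]
  line [9.9327165e-01 1.1580773e-01 4.5689667e+02 1.5772261e+02] 0.11606816
scene knob dark 129 [47.24682019 64.76209401 70.2744593 ]
 knobtop mean [ 575.37716372 -315.85722923   88.09320988] [797.00572005 610.99297013 817.15048728] [936.11586907 -42.1150306  471.71600144]
 lid disc pts 2270 [ 564.70114813 -324.64243369   29.39726932] [ 464.29227256 -421.62847016   22.02459455] [ 641.11298161 -243.82061993   39.76471589]
 rim 784 141.76769709585813 [554.66378124  18.39158556 141.5407575 ] [167.67778848 164.29767574   9.07974883] (array([556.83222959,  18.70252179,  77.65305836]), np.float64(3.1986243247557327))
 lever 173 [460.69000576 158.25794098 160.66455979] 160.67674097748238 [423.95888731 144.88674269 156.92980382] [495.2905546  171.54601162 164.12596747]
  line [9.9253559e-01 1.2195519e-01 4.6110056e+02 1.5832414e+02] 0.12225954
```

View pics/crop1.png

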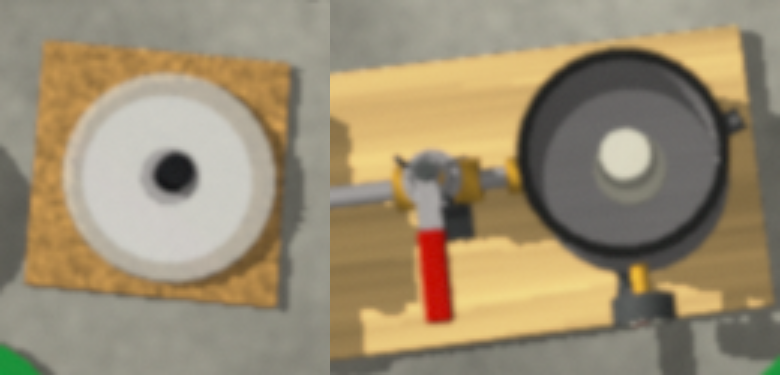

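The crop shows the pale lid, with its black knob at (423,232), alone on the cork, so the choice holds. I refine its centre and the chamber's centre from their outlines.

```bash
python3 - <<'E'
from workcell import ctrl
from h import *
for n in("top","scene"):
    c=ctrl.camera_params(n); d=np.load(f"pics/{n}0.npy"); im=cv2.imread(f"pics/{n}0.png"); W=cloud(d,c)
    hsv=cv2.cvtColor(im,cv2.COLOR_BGR2HSV)
    Z=W[...,2]; ok=d>0
    # lid disc by depth + low saturation
    near=np.hypot(W[...,0]-553,W[...,1]+333)<120
    m=(near&(Z>22)&(Z<42)&(hsv[...,1]<50)).astype(np.uint8)
    cn=max(cv2.findContours(m,0,cv2.CHAIN_APPROX_NONE)[0],key=cv2.contourArea)[:,0]
    for z in(30,):
        print(n,"lid outline",circ(onplane(cn,z,c)))
    m=(near&(Z>20)&(hsv[...,2]<60)).astype(np.uint8)
    cn=max(cv2.findContours(m,0,cv2.CHAIN_APPROX_NONE)[0],key=cv2.contourArea)[:,0]
    print("  knob dark bbox",cn.min(0),cn.max(0), "at z68:",circ(onplane(cn,68,c))); 
    t=W[near&(Z>62)&(Z<76)&(hsv[...,2]<60)]; print("  knob depth top",len(t),t.mean(0),np.median(t,0))
    # chamber mouth outer
    near=np.hypot(W[...,0]-555,W[...,1]-19)<100
    m=(near&(Z>135)&(Z<152)).astype(np.uint8)
    cn=max(cv2.findContours(m,0,cv2.CHAIN_APPROX_NONE)[0],key=lambda q:cv2.contourArea(cv2.convexHull(q)))
    cn=cv2.convexHull(cn)[:,0]
    print("  rim outer",circ(onplane(cn,143,c)))
E
```

```text
top lid outline (array([ 551.43421387, -333.03061456,   84.63351043]), np.float64(0.9839501925387647))
  knob dark bbox [417 227] [428 238] at z68: (array([ 548.74279892, -329.49923413,   13.75933402]), np.float64(1.0090968326635679))
  knob depth top 92 [ 550.67233052 -330.84602356   67.59650997] [ 550.87042795 -331.01397767   67.51425345]
  rim outer (array([554.95157707,  19.91384248,  82.42898542]), np.float64(0.22793121666265445))
scene lid outline (array([ 556.01233312, -330.81533498,   87.89651781]), np.float64(1.525989915277019))
  knob dark bbox [206 229] [218 245] at z68: (array([ 567.77034753, -320.64529306,   24.35618264]), np.float64(6.718254733749724))
  knob depth top 75 [ 555.13072198 -331.30359413   66.96792894] [ 555.86482783 -331.74657601   66.7931624 ]
  rim outer (array([559.05283422,  19.53228436,  83.75954516]), np.float64(1.171134056269081))
```

```bash
cat > plan.py <<'E'
import sys,numpy as np
from scipy.spatial.transform import Rotation as R
from workcell import ctrl
def plan(x,y,z,yaw=None):
    s=ctrl.sense(); r=R.from_euler('xyz',s['ee_rot']).as_matrix()
    t=r.T@(np.array([x,y,z])-s['position'])/1000
    yw=s['ee_rot'][2]; tr=0 if yaw is None else -((yaw-yw+np.pi)%(2*np.pi)-np.pi)
    print("t",round(s['time_s'],2),"pos",s['position'].round(1),"rpy",s['ee_rot'].round(3),"F",s['contact_force'].round(1),"gap",round(s['finger_gap'],3),"j",s['joint_positions'].round(2))
    print("travel",t.round(4),"|d|",np.linalg.norm(t).round(3),"turn",round(tr,3))
if __name__=="__main__": plan(*map(float,sys.argv[1:]))
E
python3 plan.py 480 400 330 2.0
```

```text
t 0.1 pos [209.1 614.8 204.7] rpy [-3.14   0.     2.814] F [ 0.   0.3 -0.5] gap 1.0 j [-1.31  0.63  0.04  1.52 -0.03  1.   -0.02]
travel [-0.3257 -0.1164 -0.1251] |d| 0.368 turn 0.814
```

>>> {"name": "apply_moves", "arguments": {"moves": [{"fingers": 1,"travel": [-0.02,-0.008,-0.045],"turn": 0.1},{"fingers": 1,"travel": [-0.05,-0.018,-0.075],"turn": 0.2},{"fingers": 1,"travel": [-0.09,-0.032,-0.1],"turn": 0.35},{"fingers": 1,"travel": [-0.13,-0.046,-0.12],"turn": 0.5},{"fingers": 1,"travel": [-0.17,-0.06,-0.125],"turn": 0.6}]}}

```text
time_s: 0.6
position: [352.5, 503.2, 332.2]
ee_rot: [3.139, -0.0, 2.209]
contact_force: [1.1, 0.3, -0.4]
finger_gap: 0.998
```

```bash
python3 plan.py 530 150 330 1.9; python3 plan.py 553 -331.5 250 1.571
```

```text
t 0.6 pos [352.5 503.2 332.2] rpy [ 3.139 -0.     2.209] F [ 1.1  0.3 -0.4] gap 0.998 j [-1.14  0.48  0.23  1.45 -0.11  1.23 -0.27]
travel [-0.3894 -0.0679  0.0019] |d| 0.395 turn 0.309
t 0.6 pos [352.5 503.2 332.2] rpy [ 3.139 -0.     2.209] F [ 1.1  0.3 -0.4] gap 0.998 j [-1.14  0.48  0.23  1.45 -0.11  1.23 -0.27]
travel [-0.7899 -0.3364  0.0811] |d| 0.862 turn 0.638
```

>>> {"name": "apply_moves", "arguments": {"moves": [{"fingers": 1,"travel": [-0.045,-0.01,0],"turn": 0.06},{"fingers": 1,"travel": [-0.094,-0.018,0],"turn": 0.12},{"fingers": 1,"travel": [-0.143,-0.026,0],"turn": 0.18},{"fingers": 1,"travel": [-0.192,-0.035,0],"turn": 0.24},{"fingers": 1,"travel": [-0.24,-0.044,0],"turn": 0.3}]}}

```text
time_s: 1.1
position: [460.5, 282.2, 331.9]
ee_rot: [3.14, -0.001, 1.906]
contact_force: [1.8, 0.1, -0.8]
finger_gap: 0.997
```

```bash
python3 plan.py 553 -331.5 250 1.571
```

```text
t 1.1 pos [460.5 282.2 331.9] rpy [ 3.140e+00 -1.000e-03  1.906e+00] F [ 1.8  0.1 -0.8] gap 0.997 j [-0.85  0.36  0.35  1.65 -0.13  1.15 -0.13]
travel [-0.61   -0.1149  0.081 ] |d| 0.626 turn 0.335
```

>>> {"name": "apply_moves", "arguments": {"moves": [{"fingers": 1,"travel": [-0.049,-0.009,0],"turn": 0.04},{"fingers": 1,"travel": [-0.098,-0.018,0],"turn": 0.08},{"fingers": 1,"travel": [-0.147,-0.027,0],"turn": 0.12},{"fingers": 1,"travel": [-0.195,-0.036,0],"turn": 0.16},{"fingers": 1,"travel": [-0.244,-0.046,0],"turn": 0.2}]}}

```text
time_s: 1.6
position: [497.1, 35.2, 331.4]
ee_rot: [3.14, -0.002, 1.705]
contact_force: [0.0, -0.3, -0.2]
finger_gap: 1.001
```

```bash
python3 plan.py 553 -331.5 250 1.571
```

```text
t 1.6 pos [497.1  35.2 331.4] rpy [ 3.140e+00 -2.000e-03  1.705e+00] F [ 0.  -0.3 -0.2] gap 1.001 j [-0.48  0.3   0.48  1.75 -0.16  1.12  0.18]
travel [-0.371   0.0061  0.0808] |d| 0.38 turn 0.134
```

>>> {"name": "apply_moves", "arguments": {"moves": [{"fingers": 1,"travel": [-0.048,0.001,0],"turn": 0.03},{"fingers": 1,"travel": [-0.096,0.002,0],"turn": 0.06},{"fingers": 1,"travel": [-0.144,0.003,0],"turn": 0.09},{"fingers": 1,"travel": [-0.19,0.004,0.015],"turn": 0.12},{"fingers": 1,"travel": [-0.235,0.005,0.035],"turn": 0.134}]}}

```text
time_s: 2.1
position: [534.2, -199.1, 296.2]
ee_rot: [3.138, -0.001, 1.57]
contact_force: [0.3, -0.4, 0.5]
finger_gap: 0.998
```

```bash
python3 plan.py 553 -331.5 160 1.571
```

```text
t 2.1 pos [ 534.2 -199.1  296.2] rpy [ 3.138e+00 -1.000e-03  1.570e+00] F [ 0.3 -0.4  0.5] gap 0.998 j [-0.05  0.47  0.55  1.63 -0.27  1.11  0.57]
travel [-0.1326  0.0184  0.136 ] |d| 0.191 turn -0.001
```

>>> {"name": "apply_moves", "arguments": {"moves": [{"fingers": 1,"travel": [-0.035,0.005,0.02],"turn": 0},{"fingers": 1,"travel": [-0.08,0.011,0.05],"turn": 0},{"fingers": 1,"travel": [-0.115,0.016,0.09],"turn": 0},{"fingers": 1,"travel": [-0.1326,0.0184,0.125],"turn": 0},{"fingers": 1,"travel": [-0.1326,0.0184,0.136],"turn": 0}]}}

```text
time_s: 2.6
position: [549.3, -333.9, 155.1]
ee_rot: [-3.137, -0.003, 1.565]
contact_force: [-0.7, 0.9, 0.5]
finger_gap: 1.0
```

```bash
python3 plan.py 553 -331.5 36 1.571; python3 - <<'E'
from workcell import ctrl
import cv2,numpy as np
p,d=ctrl.snapshot("scene");q,_=ctrl.snapshot("top")
cv2.imwrite("pics/a1.png",np.hstack([cv2.resize(p[130:300,130:300],(400,400)),cv2.resize(q[150:320,340:510],(400,400))]))
E
```

```text
t 2.6 pos [ 549.3 -333.9  155.1] rpy [-3.137e+00 -3.000e-03  1.565e+00] F [-0.7  0.9  0.5] gap 1.0 j [ 0.23  0.72  0.47  1.59 -0.38  0.93  0.83]
travel [0.0021 0.0042 0.1191] |d| 0.119 turn -0.006
```

View pics/a1.png

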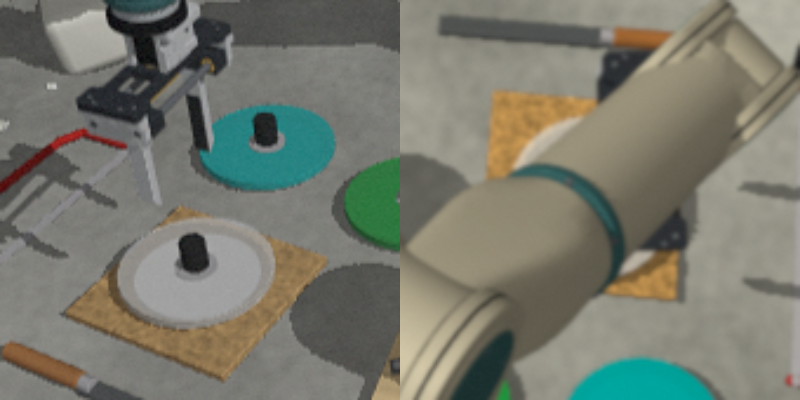

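The scene crop shows the open gripper above the pale lid, with the jaws straddling the knob along world x. I go down.

>>> {"name": "apply_moves", "arguments": {"moves": [{"fingers": 1,"travel": [0.002,0.004,0.04],"turn": -0.006},{"fingers": 1,"travel": [0.002,0.004,0.08],"turn": -0.006},{"fingers": 1,"travel": [0.002,0.004,0.1],"turn": -0.006},{"fingers": 1,"travel": [0.002,0.004,0.112],"turn": -0.006},{"fingers": 1,"travel": [0.002,0.004,0.117],"turn": -0.006}]}}

```text
time_s: 3.2
position: [556.5, -326.7, 41.4]
ee_rot: [3.141, -0.005, 1.577]
contact_force: [0.7, -0.9, 0.2]
finger_gap: 0.998
```

```bash
python3 plan.py 553 -331.5 36 1.571; python3 - <<'E'
from workcell import ctrl
import cv2,numpy as np
p,d=ctrl.snapshot("scene")
cv2.imwrite("pics/a2.png",cv2.resize(p[170:290,140:280],None,fx=5,fy=5))
E
```

```text
t 3.2 pos [ 556.5 -326.7   41.4] rpy [ 3.141 -0.005  1.577] F [ 0.7 -0.9  0.2] gap 0.998 j [ 0.27  0.86  0.39  1.66 -0.46  0.72  0.89]
travel [-0.0049 -0.0035  0.0054] |d| 0.008 turn 0.006
```

View pics/a2.png

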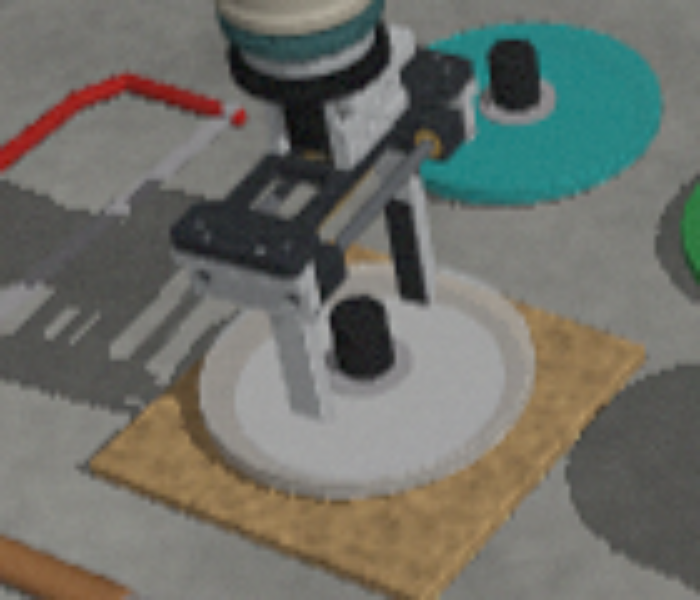

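The gripper straddles the knob well: finger tips at crop (310,415) and (415,300), knob foot at (368,370). I settle the position, then close.

>>> {"name": "apply_moves", "arguments": {"moves": [{"fingers": 1,"travel": [-0.005,-0.0035,0.003],"turn": 0.006},{"fingers": 1,"travel": [-0.005,-0.0035,0.005],"turn": 0.006},{"fingers": 1,"travel": [-0.005,-0.0035,0.005],"turn": 0.006}]}}

```text
time_s: 3.55
position: [553.0, -332.6, 37.0]
ee_rot: [3.141, -0.004, 1.57]
contact_force: [0.4, -0.3, -0.7]
finger_gap: 0.996
```

```bash
python3 plan.py 553 -331.5 36 1.571;python3 -c "
from workcell import ctrl
for i in range(3): print(ctrl.sense()['position'])"
```

```text
t 3.55 pos [ 553.  -332.6   37. ] rpy [ 3.141 -0.004  1.57 ] F [ 0.4 -0.3 -0.7] gap 0.996 j [ 0.28  0.86  0.39  1.66 -0.46  0.71  0.9 ]
travel [ 0.0011 -0.      0.001 ] |d| 0.001 turn -0.001
[ 553.0133845  -332.59669883   36.98432618]
[ 553.0133845  -332.59669883   36.98432618]
[ 553.0133845  -332.59669883   36.98432618]
```

>>> {"name": "apply_moves", "arguments": {"moves": [{"fingers": 0.5,"travel": [0.001,0,0],"turn": 0},{"fingers": 0.3,"travel": [0.001,0,0],"turn": 0},{"fingers": 0,"travel": [0.001,0,0],"turn": 0},{"fingers": 0,"travel": [0.001,0,0],"turn": 0},{"fingers": 0,"travel": [0.001,0,0],"turn": 0}], "squeeze": 35}}

```text
time_s: 4.05
position: [553.1, -331.6, 37.0]
ee_rot: [3.141, -0.004, 1.57]
contact_force: [0.3, -0.0, 1.0]
finger_gap: 0.61
```

>>> {"name": "apply_moves", "arguments": {"moves": [{"fingers": 0,"travel": [0,0,0],"turn": 0},{"fingers": 0,"travel": [0,0,0],"turn": 0},{"fingers": 0,"travel": [0,0,0],"turn": 0}]}}

```text
time_s: 4.35
position: [553.0, -331.5, 37.0]
ee_rot: [3.141, -0.004, 1.57]
contact_force: [-0.7, -0.4, -0.1]
finger_gap: 0.356
```

```bash
python3 plan.py 553 -331.5 220 1.571
```

```text
t 4.35 pos [ 553.  -331.5   37. ] rpy [ 3.141 -0.004  1.57 ] F [-0.7 -0.4 -0.1] gap 0.356 j [ 0.28  0.86  0.39  1.67 -0.46  0.71  0.9 ]
travel [ 7.00e-04  1.00e-04 -1.83e-01] |d| 0.183 turn -0.001
```

Knob is 30/94 = 0.32, still closing.

>>> {"name": "apply_moves", "arguments": {"moves": [{"fingers": 0,"travel": [0,0,0],"turn": 0},{"fingers": 0,"travel": [0,0,0],"turn": 0},{"fingers": 0,"travel": [0,0,0],"turn": 0}]}}

```text
time_s: 4.65
position: [552.5, -331.5, 36.9]
ee_rot: [3.142, -0.004, 1.57]
contact_force: [-0.5, 0.6, 1.0]
finger_gap: 0.311
```

>>> {"name": "apply_moves", "arguments": {"moves": [{"fingers": 0,"travel": [0,0,-0.003],"turn": 0},{"fingers": 0,"travel": [0,0,-0.008],"turn": 0},{"fingers": 0,"travel": [0,0,-0.016],"turn": 0},{"fingers": 0,"travel": [0,0,-0.028],"turn": 0},{"fingers": 0,"travel": [0,0,-0.043],"turn": 0}]}}

```text
time_s: 5.15
position: [552.4, -331.6, 80.9]
ee_rot: [-3.141, -0.004, 1.57]
contact_force: [0.0, 0.9, -3.3]
finger_gap: 0.313
```

```bash
python3 plan.py 553 -331.5 220 1.571; python3 - <<'E'
from workcell import ctrl
import cv2,numpy as np
p,d=ctrl.snapshot("scene")
cv2.imwrite("pics/a3.png",cv2.resize(p[150:290,140:280],None,fx=4,fy=4))
E
```

```text
t 5.15 pos [ 552.4 -331.6   80.9] rpy [-3.141 -0.004  1.57 ] F [ 0.   0.9 -3.3] gap 0.313 j [ 0.26  0.81  0.42  1.65 -0.43  0.79  0.87]
travel [ 0.0006  0.0005 -0.1391] |d| 0.139 turn -0.001
```

View pics/a3.png

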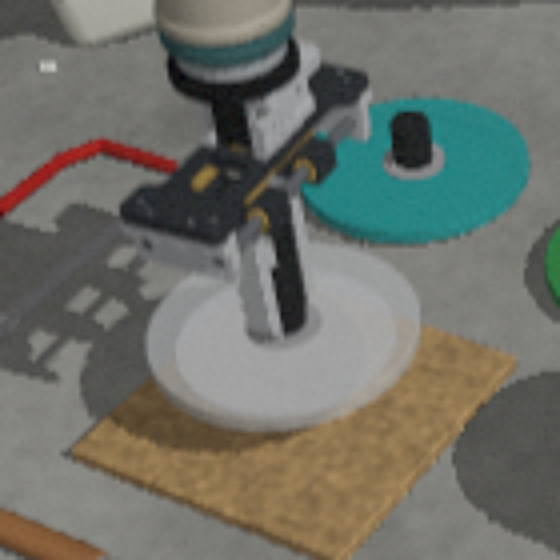

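The lid hangs level in the gripper, clear of the cork; the force of 3.3 N fits its weight. I raise it and carry it over.

>>> {"name": "apply_moves", "arguments": {"moves": [{"fingers": 0,"travel": [0,0,-0.02],"turn": 0},{"fingers": 0,"travel": [0,0,-0.05],"turn": 0},{"fingers": 0,"travel": [0.01,0,-0.085],"turn": 0},{"fingers": 0,"travel": [0.025,0,-0.12],"turn": 0},{"fingers": 0,"travel": [0.045,0,-0.14],"turn": 0}]}}

```text
time_s: 5.7
position: [554.2, -289.8, 227.9]
ee_rot: [3.133, 0.002, 1.568]
contact_force: [1.4, -0.5, -2.6]
finger_gap: 0.312
```

```bash
python3 plan.py 556.3 19.7 230 1.571
```

```text
t 5.7 pos [ 554.2 -289.8  227.9] rpy [3.133e+00 2.000e-03 1.568e+00] F [ 1.4 -0.5 -2.6] gap 0.312 j [ 0.13  0.61  0.51  1.58 -0.34  1.03  0.74]
travel [ 0.3095  0.0013 -0.0026] |d| 0.31 turn -0.003
```

>>> {"name": "apply_moves", "arguments": {"moves": [{"fingers": 0,"travel": [0.025,0,-0.004],"turn": 0},{"fingers": 0,"travel": [0.055,0,-0.004],"turn": 0},{"fingers": 0,"travel": [0.09,0,-0.004],"turn": 0},{"fingers": 0,"travel": [0.125,0.001,-0.004],"turn": 0},{"fingers": 0,"travel": [0.16,0.001,-0.004],"turn": 0}]}}

```text
time_s: 6.2
position: [555.6, -128.6, 232.6]
ee_rot: [3.132, 0.001, 1.568]
contact_force: [0.7, -0.5, -3.3]
finger_gap: 0.311
```

```bash
python3 plan.py 556.3 19.7 230 1.571
```

```text
t 6.2 pos [ 555.6 -128.6  232.6] rpy [3.132e+00 1.000e-03 1.568e+00] F [ 0.7 -0.5 -3.3] gap 0.311 j [-0.17  0.53  0.54  1.73 -0.32  0.96  0.49]
travel [0.1483 0.0002 0.0024] |d| 0.148 turn -0.003
```

>>> {"name": "apply_moves", "arguments": {"moves": [{"fingers": 0,"travel": [0.035,0,0.002],"turn": -0.003},{"fingers": 0,"travel": [0.075,0,0.002],"turn": -0.003},{"fingers": 0,"travel": [0.11,0,0.002],"turn": -0.003},{"fingers": 0,"travel": [0.138,0,0.002],"turn": -0.003},{"fingers": 0,"travel": [0.148,0,0.002],"turn": -0.003}]}}

```text
time_s: 6.7
position: [556.0, 23.7, 230.9]
ee_rot: [3.131, -0.001, 1.576]
contact_force: [0.5, -0.7, -2.9]
finger_gap: 0.314
```

>>> {"name": "apply_moves", "arguments": {"moves": [{"fingers": 0,"travel": [0,0,0],"turn": 0},{"fingers": 0,"travel": [0,0,0],"turn": 0}]}}

```text
time_s: 6.9
position: [556.2, 22.6, 231.4]
ee_rot: [3.13, -0.0, 1.575]
contact_force: [-0.7, 0.1, -2.4]
finger_gap: 0.315
```

```bash
python3 plan.py 556.3 19.7 162 1.571; python3 - <<'E'
from workcell import ctrl
import cv2,numpy as np
for n in("scene","top"):
    p,d=ctrl.snapshot(n); cv2.imwrite(f"pics/{n}4.png",p); np.save(f"pics/{n}4.npy",d)
p=cv2.imread("pics/scene4.png");q=cv2.imread("pics/top4.png")
cv2.imwrite("pics/a4.png",np.hstack([cv2.resize(p[160:310,265:415],(400,400)),cv2.resize(q[140:290,200:350],(400,400))]))
E
```

```text
t 6.9 pos [556.2  22.6 231.4] rpy [ 3.13  -0.     1.575] F [-0.7  0.1 -2.4] gap 0.315 j [-0.45  0.51  0.54  1.77 -0.31  0.94  0.23]
travel [-0.0029 -0.0007  0.0694] |d| 0.069 turn 0.004
```

View pics/a4.png

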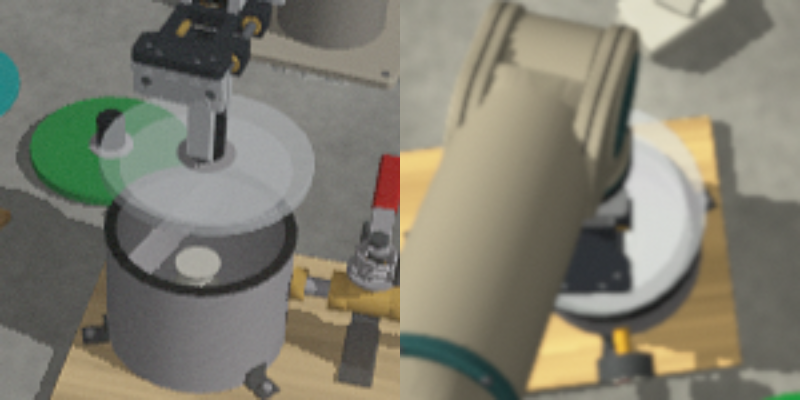

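```bash
python3 - <<'E'
from workcell import ctrl
from h import *
for n in("scene","top"):
    c=ctrl.camera_params(n); d=np.load(f"pics/{n}4.npy"); W=cloud(d,c)
    Z=W[...,2]; near=np.hypot(W[...,0]-556,W[...,1]-20)<105
    m=near&(Z>214)&(Z<236); P=W[m]; print(n,len(P),np.median(P,0),P.min(0),P.max(0))
    u=m.astype(np.uint8); cn=max(cv2.findContours(u,0,cv2.CHAIN_APPROX_NONE)[0],key=cv2.contourArea)
    h=cv2.convexHull(cn)[:,0]; r=onplane(h,224.5,c)
    if n=="top": r=r[r[:,1]<0]
    print(circ(r),r[:,:2].round(0).tolist()[::4])
    # plane fit on disc -> tilt
    Q=P[(np.hypot(P[:,0]-556,P[:,1]-22)>30)]; A=np.c_[Q[:,:2],np.ones(len(Q))]; s=np.linalg.lstsq(A,Q[:,2],rcond=None)[0]; print("plane",s)
E
```

```text
scene 3053 [577.06215211  33.04010553 223.78803361] [469.40100201 -66.50534697 214.04512098] [646.64670086 108.46570179 235.3620841 ]
(array([564.02658379,  22.80739393,  89.62204611]), np.float64(1.3572893222166749)) [[473.0, 24.0], [490.0, 73.0], [548.0, 108.0], [605.0, 102.0], [645.0, 66.0], [650.0, -5.0], [621.0, -44.0], [535.0, -62.0], [476.0, 17.0]]
plane [ 5.51572239e-05 -8.47861739e-03  2.23597003e+02]
top 1796 [547.63904749 -24.8201458  224.88889042] [469.75650046 -66.01401115 215.03124571] [638.73585724  54.9312532  234.83651339]
(array([556.20608862,  21.4078477 ,  87.69987514]), np.float64(0.9425087406516972)) [[629.0, -29.0], [599.0, -55.0], [564.0, -66.0], [522.0, -59.0], [489.0, -36.0], [635.0, -5.0]]
plane [ 1.21333712e-02 -5.46060002e-03  2.18079522e+02]
```

>>> {"name": "apply_moves", "arguments": {"moves": [{"fingers": 0,"travel": [-0.003,-0.0003,0.012],"turn": 0.004},{"fingers": 0,"travel": [-0.003,-0.0003,0.026],"turn": 0.004},{"fingers": 0,"travel": [-0.003,-0.0003,0.04],"turn": 0.004},{"fingers": 0,"travel": [-0.003,-0.0003,0.05],"turn": 0.004},{"fingers": 0,"travel": [-0.003,-0.0003,0.054],"turn": 0.004}]}}

```text
time_s: 7.5
position: [555.6, 17.4, 175.8]
ee_rot: [3.133, 0.001, 1.567]
contact_force: [0.5, 0.2, -2.8]
finger_gap: 0.31
```

```bash
python3 plan.py 555.8 19.8 172 1.571
```

```text
t 7.5 pos [555.6  17.4 175.8] rpy [3.133e+00 1.000e-03 1.567e+00] F [ 0.5  0.2 -2.8] gap 0.31 j [-0.41  0.57  0.5   1.84 -0.36  0.82  0.27]
travel [0.0024 0.0002 0.0038] |d| 0.004 turn -0.004
```

>>> {"name": "apply_moves", "arguments": {"moves": [{"fingers": 0,"travel": [0.0024,0,0.001],"turn": 0},{"fingers": 0,"travel": [0.0024,0,0.001],"turn": 0},{"fingers": 0,"travel": [0.0024,0,0.001],"turn": 0},{"fingers": 0,"travel": [0.0024,0,0.001],"turn": 0}]}}

```text
time_s: 7.9
position: [556.0, 19.9, 175.2]
ee_rot: [3.132, 0.001, 1.568]
contact_force: [0.2, -0.4, -2.6]
finger_gap: 0.314
```

```bash
python3 plan.py 555.8 19.8 162 1.571
```

```text
t 7.9 pos [556.   19.9 175.2] rpy [3.132e+00 1.000e-03 1.568e+00] F [ 0.2 -0.4 -2.6] gap 0.314 j [-0.41  0.57  0.5   1.84 -0.37  0.82  0.27]
travel [-0.0001 -0.0003  0.0132] |d| 0.013 turn -0.003
```

Descend slowly to within a millimetre or two of seat, watching force.

>>> {"name": "apply_moves", "arguments": {"moves": [{"fingers": 0,"travel": [0,0,0.003],"turn": 0},{"fingers": 0,"travel": [0,0,0.006],"turn": 0},{"fingers": 0,"travel": [0,0,0.008],"turn": 0},{"fingers": 0,"travel": [0,0,0.0095],"turn": 0},{"fingers": 0,"travel": [0,0,0.0105],"turn": 0}]}}

```text
time_s: 8.4
position: [556.0, 19.9, 164.5]
ee_rot: [3.132, 0.001, 1.568]
contact_force: [0.4, -0.6, -3.9]
finger_gap: 0.311
```

```bash
python3 plan.py 555.8 19.8 162 1.571; python3 - <<'E'
from workcell import ctrl
import cv2,numpy as np
p,d=ctrl.snapshot("scene"); cv2.imwrite("pics/a5.png",cv2.resize(p[190:310,285:405],None,fx=5,fy=5))
E
```

```text
t 8.4 pos [556.   19.9 164.5] rpy [3.132e+00 1.000e-03 1.568e+00] F [ 0.4 -0.6 -3.9] gap 0.311 j [-0.41  0.59  0.49  1.85 -0.38  0.79  0.28]
travel [-0.0001 -0.0002  0.0025] |d| 0.003 turn -0.003
```

View pics/a5.png

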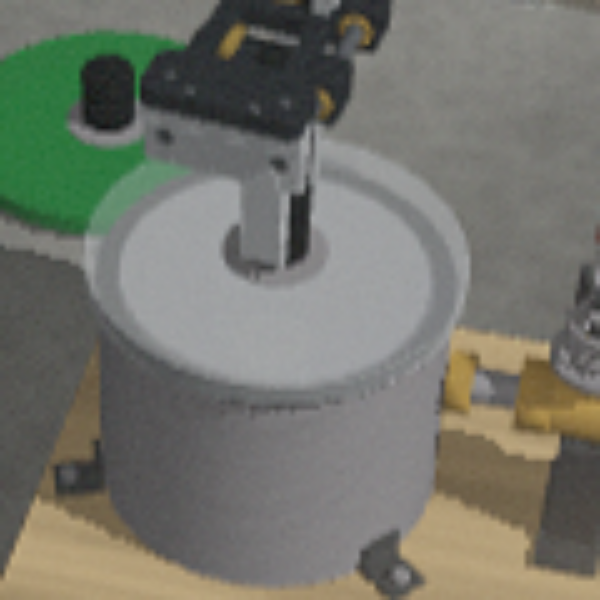

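The lid's step is already 3 mm into the bore with no contact force. I lower the rest.

>>> {"name": "apply_moves", "arguments": {"moves": [{"fingers": 0,"travel": [0,0,0.001],"turn": 0},{"fingers": 0,"travel": [0,0,0.002],"turn": 0},{"fingers": 0,"travel": [0,0,0.0025],"turn": 0},{"fingers": 0,"travel": [0,0,0.0025],"turn": 0}]}}

```text
time_s: 8.85
position: [556.1, 19.8, 162.4]
ee_rot: [3.132, 0.001, 1.567]
contact_force: [-0.5, -0.5, 2.1]
finger_gap: 0.318
```

```bash
python3 plan.py 555.8 19.8 161 1.571
```

```text
t 8.85 pos [556.1  19.8 162.4] rpy [3.132e+00 1.000e-03 1.567e+00] F [-0.5 -0.5  2.1] gap 0.318 j [-0.4   0.59  0.49  1.85 -0.38  0.79  0.28]
travel [ 0.     -0.0003  0.0014] |d| 0.001 turn -0.004
```

>>> {"name": "apply_moves", "arguments": {"moves": [{"fingers": 0,"travel": [0,0,0.0006],"turn": 0},{"fingers": 0,"travel": [0,0,0.0006],"turn": 0}]}}

```text
time_s: 9.05
position: [556.2, 19.7, 162.3]
ee_rot: [3.131, 0.0, 1.567]
contact_force: [-0.4, -0.4, 5.7]
finger_gap: 0.313
```

>>> {"name": "apply_moves", "arguments": {"moves": [{"fingers": 0.36,"travel": [0,0,0],"turn": 0},{"fingers": 0.4,"travel": [0,0,0],"turn": 0},{"fingers": 0.5,"travel": [0,0,0],"turn": 0},{"fingers": 0.7,"travel": [0,0,0],"turn": 0},{"fingers": 1,"travel": [0,0,0],"turn": 0}]}}

```text
time_s: 9.55
position: [556.2, 19.7, 162.1]
ee_rot: [3.131, 0.0, 1.567]
contact_force: [-0.4, 0.3, -0.5]
finger_gap: 0.621
```

>>> {"name": "apply_moves", "arguments": {"moves": [{"fingers": 1,"travel": [0,0,0],"turn": 0},{"fingers": 1,"travel": [0,0,0],"turn": 0},{"fingers": 1,"travel": [0,0,0],"turn": 0},{"fingers": 1,"travel": [0,0,-0.005],"turn": 0},{"fingers": 1,"travel": [0,0,-0.015],"turn": 0}]}}

```text
time_s: 10.05
position: [555.6, 19.7, 177.2]
ee_rot: [3.133, 0.001, 1.567]
contact_force: [0.6, 0.9, 0.7]
finger_gap: 0.999
```

```bash
python3 plan.py 555.8 19.8 300 1.571; python3 - <<'E'
from workcell import ctrl
import cv2,numpy as np
p,d=ctrl.snapshot("scene"); cv2.imwrite("pics/a6.png",cv2.resize(p[190:310,285:405],None,fx=5,fy=5))
E
```

```text
t 10.05 pos [555.6  19.7 177.2] rpy [3.133e+00 1.000e-03 1.567e+00] F [0.6 0.9 0.7] gap 0.999 j [-0.41  0.57  0.5   1.83 -0.36  0.82  0.27]
travel [ 0.      0.0013 -0.1228] |d| 0.123 turn -0.004
```

View pics/a6.png

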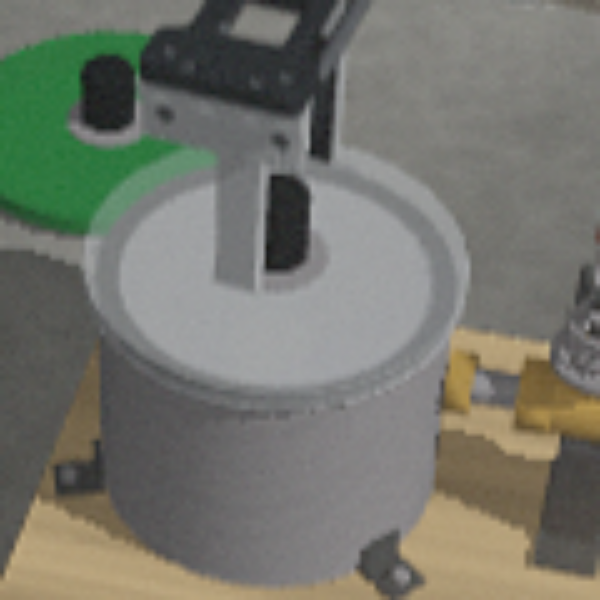

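The lid sits flush on the rim and stays put, and the fingers are open around the knob. I rise straight up, then move to the lever and re-measure.

>>> {"name": "apply_moves", "arguments": {"moves": [{"fingers": 1,"travel": [0,0.001,-0.02],"turn": 0},{"fingers": 1,"travel": [0,0.001,-0.05],"turn": 0},{"fingers": 1,"travel": [0,0.001,-0.085],"turn": 0},{"fingers": 1,"travel": [0,0,-0.11],"turn": -0.1},{"fingers": 1,"travel": [0.02,-0.015,-0.12],"turn": -0.25}]}}

```text
time_s: 10.6
position: [543.3, 36.5, 302.6]
ee_rot: [3.123, 0.007, 1.817]
contact_force: [-0.5, 0.2, 0.9]
finger_gap: 1.001
```

```bash
python3 plan.py 457 158.5 260 3.26
```

```text
t 10.6 pos [543.3  36.5 302.6] rpy [3.123 0.007 1.817] F [-0.5  0.2  0.9] gap 1.001 j [-0.48  0.4   0.51  1.71 -0.22  1.07  0.35]
travel [ 0.1396 -0.0547  0.0406] |d| 0.155 turn -1.443
```

>>> {"name": "apply_moves", "arguments": {"moves": [{"fingers": 1,"travel": [0.03,-0.011,0],"turn": -0.14},{"fingers": 1,"travel": [0.06,-0.023,0],"turn": -0.28},{"fingers": 1,"travel": [0.09,-0.035,0],"turn": -0.42},{"fingers": 1,"travel": [0.115,-0.045,0],"turn": -0.56},{"fingers": 1,"travel": [0.135,-0.053,0],"turn": -0.7}]}}

```text
time_s: 11.1
position: [458.0, 155.9, 301.4]
ee_rot: [3.131, 0.018, 2.524]
contact_force: [-0.5, -0.2, -0.4]
finger_gap: 1.004
```

```bash
python3 plan.py 457 158.5 260 3.26
```

```text
t 11.1 pos [458.  155.9 301.4] rpy [3.131 0.018 2.524] F [-0.5 -0.2 -0.4] gap 1.004 j [-0.64  0.28  0.32  1.85 -0.09  1.01  0.67]
travel [0.003  0.0011 0.0414] |d| 0.042 turn -0.736
```

>>> {"name": "apply_moves", "arguments": {"moves": [{"fingers": 1,"travel": [0.003,0.001,0.01],"turn": -0.15},{"fingers": 1,"travel": [0.003,0.001,0.02],"turn": -0.3},{"fingers": 1,"travel": [0.003,0.001,0.03],"turn": -0.45},{"fingers": 1,"travel": [0.003,0.001,0.04],"turn": -0.6},{"fingers": 1,"travel": [0.003,0.001,0.04],"turn": -0.736}]}}

```text
time_s: 11.6
position: [456.4, 158.0, 260.9]
ee_rot: [-3.137, 0.019, -3.017]
contact_force: [0.6, -0.1, 0.3]
finger_gap: 0.997
```

```bash
python3 plan.py 457 158.5 200 3.26;  python3 - <<'E'
from workcell import ctrl
from h import *
for n in("scene","top"):
    p,d=ctrl.snapshot(n); cv2.imwrite(f"pics/{n}7.png",p); np.save(f"pics/{n}7.npy",d)
    c=ctrl.camera_params(n);W=cloud(d,c);hsv=cv2.cvtColor(p,cv2.COLOR_BGR2HSV)
    m=((hsv[...,0]<8)|(hsv[...,0]>172))&(hsv[...,1]>150)&(hsv[...,2]>60)&(np.hypot(W[...,0]-457,W[...,1]-158)<70)
    q=W[m];print(n,len(q),q.mean(0) if len(q) else 0)
    # lid disc height & knob
    k=W[(np.hypot(W[...,0]-556,W[...,1]-20)<85)&(W[...,2]>145)&(W[...,2]<165)]
    A=np.c_[k[:,0]-556,k[:,1]-20,np.ones(len(k))]; s=np.linalg.lstsq(A,k[:,2],rcond=None)[0]; print(" disc plane",len(k),s, "centre",(k.min(0)+k.max(0))/2,np.ptp(k,0))
p=cv2.imread("pics/scene7.png");q=cv2.imread("pics/top7.png")
cv2.imwrite("pics/a7.png",np.hstack([cv2.resize(p[150:310,290:450],(400,400)),cv2.resize(q[170:330,180:340],(400,400))]))
E
```

```text
t 11.6 pos [456.4 158.  260.9] rpy [-3.137  0.019 -3.017] F [ 0.6 -0.1  0.3] gap 0.997 j [-0.51  0.31  0.15  1.91 -0.05  0.9   1.36]
travel [0.0005 0.0007 0.0609] |d| 0.061 turn 0.006
scene 174 [460.58098561 158.21566434 160.52983597]
 disc plane 2753 [ 9.11436455e-04 -1.62279874e-03  1.54339195e+02] centre [556.14139518  20.24046392 155.00042719] [169.1086613  169.39909083  19.58604407]
top 118 [438.49498799 155.4437482  163.60570478]
 disc plane 4105 [ 2.05872202e-04 -3.87401728e-04  1.55569347e+02] centre [556.02696043  20.04974795 155.35734527] [168.83050058 167.50277791  19.09812266]
```

View pics/a7.png

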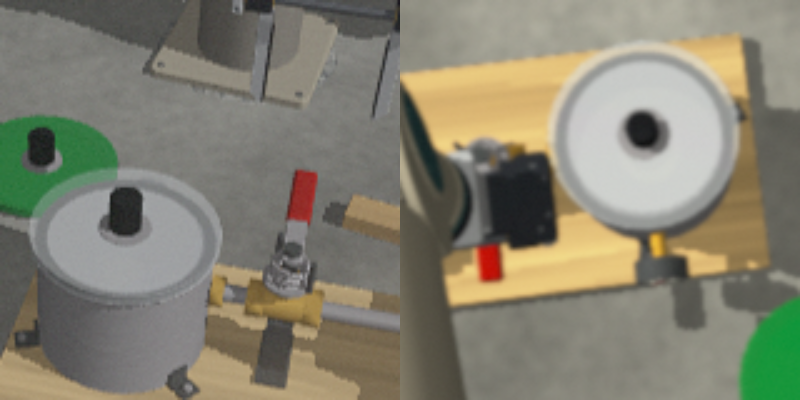

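Both cameras give the lid's disc top as level at z 154.3 to 155.6 (expected 155), so it is seated. The lever is unchanged in the scene crop at (300,197). I lower over the sleeve.

>>> {"name": "apply_moves", "arguments": {"moves": [{"fingers": 1,"travel": [0.001,0.001,0.03],"turn": 0},{"fingers": 1,"travel": [0.001,0.001,0.065],"turn": 0},{"fingers": 1,"travel": [0.001,0.001,0.095],"turn": 0},{"fingers": 1,"travel": [0.001,0.001,0.115],"turn": 0},{"fingers": 1,"travel": [0.001,0.001,0.122],"turn": 0}]}}

```text
time_s: 12.2
position: [457.9, 158.5, 138.5]
ee_rot: [-3.137, 0.019, -3.026]
contact_force: [0.1, -0.8, 0.2]
finger_gap: 1.001
```

```bash
python3 plan.py 457 158.5 138 3.26;  python3 - <<'E'
from workcell import ctrl
from h import *
p,d=ctrl.snapshot("scene")
cv2.imwrite("pics/a8.png",cv2.resize(p[170:300,340:470],None,fx=4,fy=4))
E
```

```text
t 12.2 pos [457.9 158.5 138.5] rpy [-3.137  0.019 -3.026] F [ 0.1 -0.8  0.2] gap 1.001 j [-0.49  0.49  0.12  2.06 -0.09  0.58  1.38]
travel [0.0009 0.0001 0.0005] |d| 0.001 turn -0.003
```

View pics/a8.png

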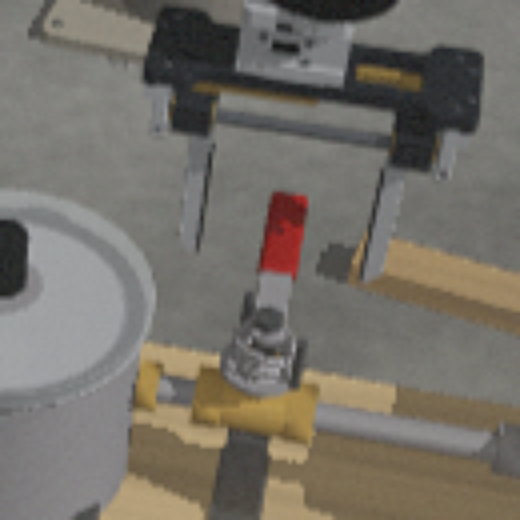

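The fingers straddle the red sleeve symmetrically (crop: sleeve (285,232), fingers (192,230) and (380,260)). I close.

>>> {"name": "apply_moves", "arguments": {"moves": [{"fingers": 0,"travel": [0,0,0.001],"turn": 0},{"fingers": 0,"travel": [0,0,0.001],"turn": 0},{"fingers": 0,"travel": [0,0,0.001],"turn": 0},{"fingers": 0,"travel": [0,0,0.001],"turn": 0},{"fingers": 0,"travel": [0,0,0.001],"turn": 0}], "squeeze": 50}}

```text
time_s: 12.75
position: [458.3, 158.7, 138.0]
ee_rot: [-3.137, 0.02, -3.026]
contact_force: [-0.1, -0.6, 0.6]
finger_gap: 0.61
```

>>> {"name": "apply_moves", "arguments": {"moves": [{"fingers": 0,"travel": [0,0,0],"turn": 0},{"fingers": 0,"travel": [0,0,0],"turn": 0},{"fingers": 0,"travel": [0,0,0],"turn": 0},{"fingers": 0,"travel": [0,0,0],"turn": 0},{"fingers": 0,"travel": [0,0,0],"turn": 0}]}}

```text
time_s: 13.25
position: [458.2, 158.7, 138.0]
ee_rot: [-3.137, 0.019, -3.026]
contact_force: [0.5, 1.5, 0.1]
finger_gap: 0.227
```

```bash
cat > arc.py <<'E'
import sys,numpy as np
from scipy.spatial.transform import Rotation as R
from workcell import ctrl
# arc rows about pivot: args px py  extra_mm  angles(rad, cumulative clockwise from now)
px,py,r0=map(float,sys.argv[1:4]); angs=list(map(float,sys.argv[4:]))
s=ctrl.sense(); r=R.from_euler('xyz',s['ee_rot']).as_matrix(); p=s['position']
v=p[:2]-[px,py]; print("t",s['time_s'],"pos",p.round(1),"rpy",s['ee_rot'].round(3),"F",s['contact_force'].round(1),"gap",round(s['finger_gap'],3),"radius",np.hypot(*v).round(1),"world ang",np.arctan2(v[1],v[0]).round(3),"j",s['joint_positions'].round(2))
a0=np.arctan2(v[1],v[0])
for a in angs:
    q=np.array([px+r0*np.cos(a0-a),py+r0*np.sin(a0-a),p[2]]); print("travel",(r.T@(q-p)/1000).round(4),"turn",round(a,3))
E
python3 arc.py 538.3 168.6 82 .08 .18 .3 .42 .54
```

```text
t 13.25 pos [458.2 158.7 138. ] rpy [-3.137  0.019 -3.026] F [0.5 1.5 0.1] gap 0.227 radius 80.7 world ang -3.019 j [-0.49  0.49  0.12  2.06 -0.09  0.58  1.38]
travel [ 0.0011  0.0065 -0.    ] turn 0.08
travel [ 0.0001  0.0147 -0.0001] turn 0.18
travel [-0.0022  0.0242 -0.0001] turn 0.3
travel [-0.0056  0.0335 -0.    ] turn 0.42
travel [-0.0101  0.0422  0.    ] turn 0.54
```

>>> {"name": "apply_moves", "arguments": {"moves": [{"fingers": 0,"travel": [0,0.0065,0],"turn": 0.08},{"fingers": 0,"travel": [-0.001,0.0147,0],"turn": 0.18},{"fingers": 0,"travel": [-0.0035,0.0242,0],"turn": 0.3},{"fingers": 0,"travel": [-0.007,0.033,0],"turn": 0.42},{"fingers": 0,"travel": [-0.0112,0.0415,0],"turn": 0.54}]}}

```text
time_s: 13.75
position: [464.2, 199.7, 138.0]
ee_rot: [3.138, 0.019, 2.714]
contact_force: [1.2, -3.8, 1.3]
finger_gap: 0.226
```

```bash
python3 arc.py 538.2 168.9 81 .1 .2 .3 .42 .54
```

```text
t 13.75 pos [464.2 199.7 138. ] rpy [3.138 0.019 2.714] F [ 1.2 -3.8  1.3] gap 0.226 radius 80.2 world ang 2.747 j [-0.67  0.53  0.29  2.01 -0.23  0.62  0.91]
travel [0.0007 0.0081 0.    ] turn 0.1
travel [-0.0002  0.0161  0.0001] turn 0.2
travel [-0.002   0.024   0.0001] turn 0.3
travel [-0.0051  0.0332  0.0002] turn 0.42
travel [-0.0093  0.042   0.0003] turn 0.54
```

>>> {"name": "apply_moves", "arguments": {"moves": [{"fingers": 0,"travel": [0.0007,0.0085,0],"turn": 0.1},{"fingers": 0,"travel": [-0.0002,0.017,0],"turn": 0.2},{"fingers": 0,"travel": [-0.002,0.025,0],"turn": 0.3},{"fingers": 0,"travel": [-0.005,0.0342,0],"turn": 0.42},{"fingers": 0,"travel": [-0.009,0.043,0],"turn": 0.52}]}}

```text
time_s: 14.25
position: [489.6, 231.6, 137.9]
ee_rot: [3.134, 0.018, 2.19]
contact_force: [0.0, -9.8, 3.6]
finger_gap: 0.231
```

```bash
python3 arc.py 538.2 168.9 81 .1 .2 .3 .42 .54
```

```text
t 14.25 pos [489.6 231.6 137.9] rpy [3.134 0.018 2.19 ] F [ 0.  -9.8  3.6] gap 0.231 radius 79.4 world ang 2.23 j [-0.8   0.6   0.45  1.91 -0.37  0.7   0.48]
travel [0.0016 0.008  0.    ] turn 0.1
travel [0.0007 0.0161 0.0001] turn 0.2
travel [-0.001   0.024   0.0002] turn 0.3
travel [-0.0041  0.0332  0.0003] turn 0.42
travel [-0.0082  0.042   0.0005] turn 0.54
```

>>> {"name": "apply_moves", "arguments": {"moves": [{"fingers": 0,"travel": [0.0002,0.0085,0],"turn": 0.1},{"fingers": 0,"travel": [-0.0005,0.017,0],"turn": 0.2},{"fingers": 0,"travel": [-0.002,0.025,0],"turn": 0.3},{"fingers": 0,"travel": [-0.005,0.033,0],"turn": 0.4},{"fingers": 0,"travel": [-0.0075,0.039,0],"turn": 0.47}]}}

```text
time_s: 14.75
position: [523.1, 245.9, 137.9]
ee_rot: [3.134, 0.016, 1.719]
contact_force: [-5.6, -5.2, 7.9]
finger_gap: 0.23
```

```bash
python3 arc.py 538.2 168.9 80 .03 .06 .1
```

```text
t 14.75 pos [523.1 245.9 137.9] rpy [3.134 0.016 1.719] F [-5.6 -5.2  7.9] gap 0.23 radius 78.5 world ang 1.765 j [-0.86  0.68  0.59  1.81 -0.48  0.8   0.11]
travel [ 0.0016  0.0023 -0.    ] turn 0.03
travel [0.0016 0.0047 0.    ] turn 0.06
travel [0.0015 0.0079 0.    ] turn 0.1
```

>>> {"name": "apply_moves", "arguments": {"moves": [{"fingers": 0,"travel": [0,0.002,0],"turn": 0.015},{"fingers": 0,"travel": [0,0.004,0],"turn": 0.03},{"fingers": 0,"travel": [0,0.006,0],"turn": 0.03},{"fingers": 0,"travel": [0,0.006,0],"turn": 0.03}]}}

```text
time_s: 15.15
position: [525.5, 246.2, 137.9]
ee_rot: [3.141, 0.016, 1.691]
contact_force: [-6.9, -1.2, 8.9]
finger_gap: 0.227
```

```bash
python3 arc.py 538.2 168.9 80 .03 .06 .1
```

```text
t 15.15 pos [525.5 246.2 137.9] rpy [3.141 0.016 1.691] F [-6.9 -1.2  8.9] gap 0.227 radius 78.3 world ang 1.734 j [-0.86  0.69  0.6   1.79 -0.49  0.82  0.09]
travel [ 0.0017  0.0023 -0.    ] turn 0.03
travel [ 0.0017  0.0047 -0.    ] turn 0.06
travel [ 0.0016  0.0079 -0.    ] turn 0.1
```

>>> {"name": "apply_moves", "arguments": {"moves": [{"fingers": 0,"travel": [0,0.004,0],"turn": 0.005},{"fingers": 0,"travel": [0,0.008,0],"turn": 0.005},{"fingers": 0,"travel": [0,0.008,0],"turn": 0.005},{"fingers": 0,"travel": [0,0.008,0],"turn": 0.005}]}}

```text
time_s: 15.55
position: [527.1, 246.4, 137.8]
ee_rot: [-3.129, 0.015, 1.687]
contact_force: [-14.1, -3.6, 14.8]
finger_gap: 0.227
```

```bash
python3 arc.py 538.2 168.9 80 .03;  python3 - <<'E'
from workcell import ctrl
from h import *
p,d=ctrl.snapshot("scene")
cv2.imwrite("pics/a9.png",cv2.resize(p[170:320,340:490],None,fx=4,fy=4))
E
```

```text
t 15.55 pos [527.1 246.4 137.8] rpy [-3.129  0.015  1.687] F [-14.1  -3.6  14.8] gap 0.227 radius 78.3 world ang 1.714 j [-0.86  0.69  0.6   1.78 -0.49  0.84  0.09]
travel [ 0.0017  0.0024 -0.0001] turn 0.03
```

View pics/a9.png

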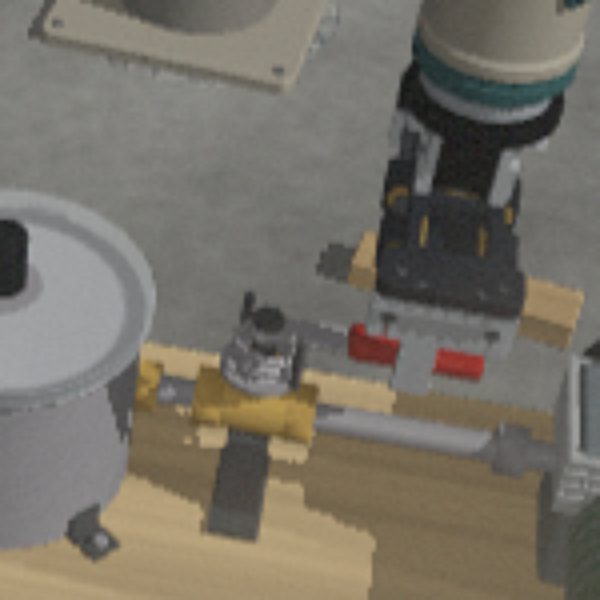

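```bash
cat > lev.py <<'E'
from workcell import ctrl
from h import *
import sys
for n in("scene","top"):
    p,d=ctrl.snapshot(n); c=ctrl.camera_params(n);W=cloud(d,c);hsv=cv2.cvtColor(p,cv2.COLOR_BGR2HSV)
    m=((hsv[...,0]<8)|(hsv[...,0]>172))&(hsv[...,1]>150)&(hsv[...,2]>50)&(np.hypot(W[...,0]-530,W[...,1]-250)<70)&(W[...,2]>150)&(W[...,2]<175)
    q=W[m]
    if len(q)<10: print(n,len(q)); continue
    # far from the fingers, each end
    r=cv2.fitLine(q[:,:2].astype(np.float32),cv2.DIST_HUBER,0,.01,.01).ravel()
    mean=q.mean(0); print(n,len(q),mean.round(1),"line",np.arctan2(r[1],r[0])%np.pi,"ang from pivot",np.arctan2(mean[1]-168.9,mean[0]-538.2))
E
python3 lev.py
```

```text
scene 117 [533.8 246.8 159.5] line 1.6776567 ang from pivot 1.6276941052987808
top 69 [529.  222.3 162.7] line 0.94963306 ang from pivot 1.7408967255281491
```

>>> {"name": "apply_moves", "arguments": {"moves": [{"fingers": 0,"travel": [0,0.008,-0.002],"turn": 0.0},{"fingers": 0,"travel": [0,0.01,-0.003],"turn": 0.0},{"fingers": 0,"travel": [0,0.01,-0.003],"turn": 0.0},{"fingers": 0,"travel": [0,0.01,-0.003],"turn": 0.0}]}}

```text
time_s: 16.1
position: [526.7, 246.4, 137.8]
ee_rot: [-3.108, 0.016, 1.688]
contact_force: [-15.6, -2.3, 1.2]
finger_gap: 0.227
```

```bash
python3 arc.py 538.2 168.9 80 .03; python3 lev.py
```

```text
t 16.1 pos [526.7 246.4 137.8] rpy [-3.108  0.016  1.688] F [-15.6  -2.3   1.2] gap 0.227 radius 78.3 world ang 1.717 j [-0.85  0.7   0.59  1.76 -0.48  0.87  0.08]
travel [ 0.0017  0.0023 -0.0001] turn 0.03
scene 96 [535.6 245.8 159.4] line 1.6602656 ang from pivot 1.6051795311485253
top 68 [528.9 222.3 161.5] line 1.0757859 ang from pivot 1.7427430544653801
```

```bash
python3 - <<'E'
from workcell import ctrl
from h import *
from scipy.spatial.transform import Rotation as R
for i in range(4):
    s=ctrl.sense(); g=s['position']-19*R.from_euler('xyz',s['ee_rot']).as_matrix()[:,2]; v=g[:2]-[538.2,168.9]
    print(s['time_s'],s['position'].round(1),s['ee_rot'].round(3),s['contact_force'].round(1),s['ft_torque'].round(2),"grasp",g.round(1),"ang",np.arctan2(v[1],v[0]).round(3))
    p,d=ctrl.snapshot("scene" if i%2 else "top"); cv2.imwrite(f"pics/b{i}.png",p)
a=cv2.imread("pics/b1.png")[190:310,370:490];b=cv2.imread("pics/b0.png")[160:300,120:260]
cv2.imwrite("pics/a10.png",np.hstack([cv2.resize(a,(400,400)),cv2.resize(b,(400,400))]))
E
```

```text
16.2 [526.8 246.4 137.8] [-3.109  0.016  1.688] [-16.7  -2.1   2. ] [-0.6   3.15  0.01] grasp [527.4 246.8 156.8] ang 1.709
16.25 [526.7 246.4 137.8] [-3.109  0.016  1.688] [-15.1  -1.9   1.1] [-0.65  3.16 -0.03] grasp [527.3 246.8 156.8] ang 1.71
16.3 [526.7 246.4 137.8] [-3.109  0.016  1.688] [-15.9  -3.    2. ] [-0.65  3.06 -0.03] grasp [527.3 246.8 156.8] ang 1.71
16.35 [526.8 246.4 137.8] [-3.109  0.016  1.688] [-16.9  -2.1   1.4] [-0.67  3.14 -0.01] grasp [527.3 246.7 156.8] ang 1.709
```

View pics/a10.png

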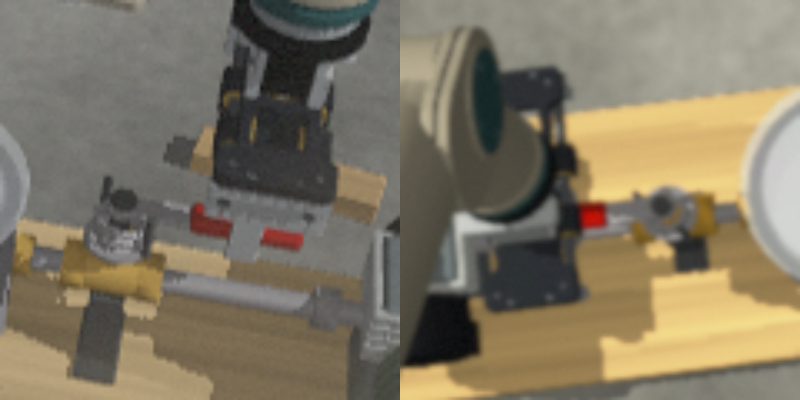

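The lever lies over the pipe, and the force has risen with almost no motion. I push somewhat harder, to prove the stop.

>>> {"name": "apply_moves", "arguments": {"moves": [{"fingers": 0,"travel": [0,0.012,-0.001],"turn": 0.0},{"fingers": 0,"travel": [0,0.015,-0.001],"turn": 0.0},{"fingers": 0,"travel": [0,0.016,-0.001],"turn": 0.0},{"fingers": 0,"travel": [0,0.016,-0.001],"turn": 0.0},{"fingers": 0,"travel": [0,0.016,-0.001],"turn": 0.0}], "squeeze": 60}}

```text
time_s: 16.9
position: [526.4, 246.4, 137.1]
ee_rot: [-3.076, 0.015, 1.69]
contact_force: [-30.5, -5.0, 22.6]
finger_gap: 0.227
```

```bash
python3 - <<'E'
from workcell import ctrl
from h import *
from scipy.spatial.transform import Rotation as R
for i in range(2):
    s=ctrl.sense(); g=s['position']-19*R.from_euler('xyz',s['ee_rot']).as_matrix()[:,2]; v=g[:2]-[538.2,168.9]
    print(s['time_s'],s['position'].round(1),s['ee_rot'].round(3),s['contact_force'].round(1),s['ft_torque'].round(2),"grasp",g.round(1),"ang",np.arctan2(v[1],v[0]).round(3),s['joint_positions'].round(2))
    p,d=ctrl.snapshot("scene" if i else "top"); cv2.imwrite(f"pics/c{i}.png",p); np.save(f"pics/c{i}.npy",d)
E
```

```text
16.9 [526.4 246.4 137.1] [-3.076  0.015  1.69 ] [-30.5  -5.   22.6] [-1.28  6.82 -0.06] grasp [527.7 246.9 156.1] ang 1.705 [-0.83  0.72  0.59  1.72 -0.48  0.92  0.08]
16.95 [526.5 246.4 137.2] [-3.076  0.015  1.69 ] [-31.2  -4.5  23.6] [-1.31  6.82 -0.09] grasp [527.7 246.9 156.2] ang 1.705 [-0.83  0.72  0.59  1.72 -0.48  0.92  0.08]
```

At the stop: the force doubled to 31 N with only 0.4 mm of motion. I ease back to a moderate hold.

>>> {"name": "apply_moves", "arguments": {"moves": [{"fingers": 0,"travel": [0,0.013,-0.004],"turn": 0.0},{"fingers": 0,"travel": [0,0.013,-0.004],"turn": 0.0},{"fingers": 0,"travel": [0,0.013,-0.004],"turn": 0.0},{"fingers": 0,"travel": [0,0.013,-0.004],"turn": 0.0},{"fingers": 0,"travel": [0,0.013,-0.004],"turn": 0.0}]}}

```text
time_s: 17.5
position: [525.8, 246.4, 137.3]
ee_rot: [-3.047, 0.016, 1.691]
contact_force: [-24.9, -4.0, 5.0]
finger_gap: 0.227
```

```bash
python3 - <<'E'
from workcell import ctrl
from h import *
from scipy.spatial.transform import Rotation as R
for i in range(2):
    s=ctrl.sense(); g=s['position']-19*R.from_euler('xyz',s['ee_rot']).as_matrix()[:,2]; v=g[:2]-[538.2,168.9]
    print(s['time_s'],s['position'].round(1),s['ee_rot'].round(3),s['contact_force'].round(1),s['finger_gap'],"grasp",g.round(1),"ang",np.arctan2(v[1],v[0]).round(3))
    n="scene" if i else "top"
    p,d=ctrl.snapshot(n); cv2.imwrite(f"pics/d{i}.png",p); W=cloud(d,ctrl.camera_params(n))
    k=W[(np.hypot(W[...,0]-556,W[...,1]-20)<85)&(W[...,2]>145)&(W[...,2]<165)]
    A=np.c_[k[:,0]-556,k[:,1]-20,np.ones(len(k))]; print(n,"lid plane",np.linalg.lstsq(A,k[:,2],rcond=None)[0].round(4),((k.min(0)+k.max(0))/2).round(1))
cv2.imwrite("pics/d.png",cv2.resize(np.hstack([cv2.imread("pics/d0.png"),cv2.imread("pics/d1.png")]),(800,300)))
E
```

```text
17.5 [525.8 246.4 137.3] [-3.047  0.016  1.691] [-24.9  -4.    5. ] 0.2268371612715873 grasp [527.5 246.9 156.2] ang 1.707
top lid plane [3.600000e-03 1.800000e-03 1.554871e+02] [556.2  19.9 155.3]
17.55 [525.8 246.3 137.3] [-3.047  0.016  1.691] [-23.5  -4.5   4. ] 0.22797492734898686 grasp [527.5 246.9 156.2] ang 1.707
scene lid plane [ 2.20000e-03 -2.50000e-03  1.54318e+02] [555.9  20.  155.3]
```

View pics/d.png

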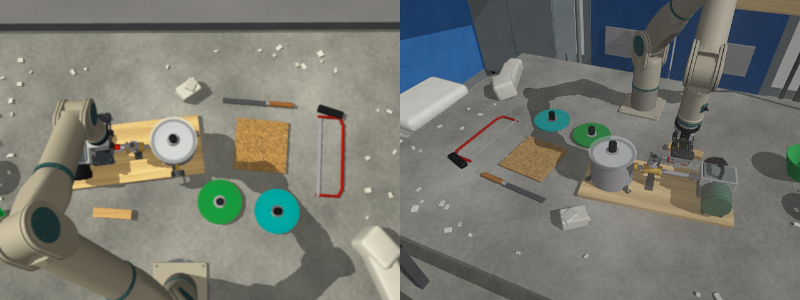

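Final pictures: lid flush on the chamber (top (174,139)), lever held over the pipe, tools and discs where they were. I hand in.

```bash
python3 -c "
from workcell import ctrl
print(ctrl.hand_in()); s=ctrl.sense(); print(s['time_s'],s['position'],s['contact_force'])"
```

```text
the job is handed in; nothing more can be done
None
the job is handed in; nothing more can be done
```

The lid is seated on the chamber and released, and I handed in with the gripper holding the valve lever against its open stop, about 17.6 s in. The hand-in gave no verdict.

- **Lid:** I lifted the pale lid by its knob, lowered it into the bore until it touched (about 6 N), then let go. Last check: both cameras put the disc's top at z 154.3 to 155.5 mm (155 expected). Its tilt was under 0.25° and its centre at (556, 20) mm, within about 1 mm of the chamber axis I had measured.
- **Lever:** I gripped the red sleeve and swung it a quarter turn.
    - **At the stop:** pushing harder doubled the force from 16 to 31 N with only 0.4 mm of motion. I then eased back to a steady hold of about 24 N, against the 14 N that the spring needs.
    - **Slight disagreement:** the arm's reading puts the lever at 1.707 rad in world axes. I expected 1.69, a difference of about 1.3 mm at the grip. The scene camera had read 1.66 to 1.68 before the final push, and its view is partly hidden by the fingers. The top camera's view was too hidden to use.
    - **Tilt:** the gripper leans about 5° from pushing against the stop.
- **Everything else:** by eye in the last pictures, the tools, the offcuts and the green and turquoise lids are where they were.

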